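# Trim the kiln controller with the tuning tool

## Robot

A 6-joint arm with a two-finger parallel gripper is mounted at the origin on the work surface. World frame = base frame: x ahead of the robot, y to its left, z up, the work surface at z = 0. Lengths are in m, angles in rad, forces in N, time in s.
With the tool pointing down it reaches from about 0.425 to 0.95 m from the base axis. Payload 3.5 kg.
Tool frame: the origin (TCP) lies between the finger pads; the fingertips stand 19 mm ahead of it and the grasp point (between the pads) is the TCP (ctrl.nose_length is the distance from the TCP to the fingertips, in m); z points along the fingers, y is the line along which they close (so a half turn about z gives the same grasp; the last joint's range is limited). The gripper opens to 85 mm and grips with 20 to 120 N. Pads are 22 mm wide; open, the fingers measure 114 mm over their backs; the gripper's body (76 mm by 85 mm) begins 54 mm behind the grasp point. The pads swing forward as they close: fully open they stand 13 mm farther back than shut.
Start: joints at [1.133, 0.286, 1.577, -0, 1.279, -0.15], TCP at [0.192, 0.647, 0.25] pointing down, gripper open.
Joint ranges: [-2.77, 2.77], [-0.9, 2.22], [0.21, 2.48], [-1.53, 4.67], [0.24, 2.81], [-2.84, 2.84]. Speed limits (rad/s): [2.79, 2.79, 3.14, 3.14, 3.14, 3.14].

## Interface

Orientations are given as a unit quaternion [x, y, z, w].
In Python, from plant import ctrl gives the robot as it stands.
- The arm moves only by the tool apply_moves, never from a script. Its argument "series" is a list of rows, each a list of 6 numbers: the shift along the world's x, y, z scaled (see below), then the turn, a rotation vector about the world's x, y, z scaled (see below). A call has 1 to 20 rows; each row is the pose to reach, as a shift and turn from the pose commanded when the call began; what a row does not reach only later rows make up. The controller multiplies each number of a shift by 0.8 m and each number of a turn by 45 degrees. A row lasts 1/8 s, in which the tool goes at most 62.5 mm and 10.7 degrees, less where a joint would pass 70% of its speed; a pose out of reach is approached as far as the arm can. A call with a number of a shift or a turn outside -1 to 1 is refused whole. A call with a gripper value outside its range is refused whole. "jaw" is the opening, from 0 (shut) to 1 (fully open), set as the call begins (left out, the last holds). The fingers move at their own pace and stop on an object; "squeeze" is the grip in N (left out, the last holds). Time passes only in rows, so rows that repeat a pose let the fingers close. It gives the time, the measured TCP pose, the force, the opening and the grip force at its end, in the units of the state.
- ctrl.get_state(): the state, without advancing time (a new reading comes with each control period).
- ctrl.read_camera(name): name is "scene" or "top"; returns the picture (480x640x3 uint8, red, green, blue); there is no depth.
- ctrl.get_calibration(name): a dict with "fx", "fy", "cx", "cy" (pixels), "xyz" and "orientation" of the camera in the world. Camera axes: x right, y up, looking along -z (the intrinsics and any distortion apply to the point x, -y, -z); pixel columns grow to the right and rows downward; lengths in m; the calibration is good to about 2 mm. A picture is of the moment at which its call begins. get_calibration takes no time and is no camera call.
- ctrl.sign_off(): hands the job in; it is judged then, once.
Trained networks look in the newest picture that a camera, given by its name, has taken for a name from the list of things; names that differ only in an ending like _2 or _b are one class to them, and where a whole thing is asked for, a point or a joint stands for the part that bears it (a point fixed in the world has none). Each returns a list of dicts, best first, with "p" (0 to 1); they miss things now and then, are a little off and sometimes report something else, mostly with a low value. They report only what shows in the picture. A call takes as long as a camera call.
- ctrl.boxes_of(thing, camera): "xy" ([column, row] as shares, 0 to 1, of the picture: columns of its width, rows of its height, amid what is visible of it).
- ctrl.silhouettes(thing, camera): "pixels" (480x640 bool, what is visible of it) and "xy" ([column, row] as shares, 0 to 1, of the picture: columns of its width, rows of its height, amid what is visible of it).
The state is a dict: "time": time; "qpos": joint angles; "dq": joint speeds; "joint_efforts": joint torques, N m; "eef_pos": TCP position; "tcp_rot": TCP orientation; "contact_force": force on the tool from outside, world axes, zero at the start; "wrist_torque": the same for the moment, N m; "opening": opening from 0.0 (shut) to 1.0 (fully open); "finger_force": force on a finger pad.
Only numpy, scipy, OpenCV 4.12 (cv2) and the standard library are available. Lean on these libraries where they do the work, as an engineer would, in place of code of your own. Each camera call takes 0.05 s, during which the arm holds its last target. There are 200 camera calls.

## Task

Take the plastic tuning tool out of the wooden stand, seat its blade fully in the slot of the brass trimmer spindle on the kiln controller, and turn the spindle with it until the black pointer stands in line with the black marker tab on the dial. The spindle is delicate and gives on a spring: feel for the slot with light pressure that pushes it in by no more than a millimetre, and keep the fingers off the controller. Leave the marker and the other things alone, and finally put the tool back upright in the hole it came from and let go.

Things in the scene. Friction and masses are not known exactly. Their poses are not given: they have to be found in the camera images.
- tool: White plastic tuning tool standing blade down in one hole of the stand. Origin: centre of the blade's lower end (9 mm above the table in the stand); z up the tool, x along the blade's width. Blade 10 mm wide, 2 mm thick, to z = 7 mm; round shank 10 mm in diameter to 46; flange 22 mm in diameter 46 to 50, rests on the stand; square handle 12 x 12 mm (flats across x and y) 50 to 110. 40 g.
- stand: Fixed wooden block, 60 (x) x 170 (y) x 55 mm high, origin at the centre of its underside. Two vertical through holes 12 mm in diameter at y = -45 mm and y = +45 mm, x = 0, in its frame.
- scriber: Steel scriber with round wooden handle and ball end, standing in the other hole of the stand, up to 108 mm above the table. Origin at the centre of its lower end, z up. Leave alone.
- controller: Kiln controller, fixed grey box 170 (x) x 160 (y) x 75 mm high with a white round dial 148 mm in diameter on its top, 78 mm above the table. Origin at the centre of its underside, z up; the spindle stands on its z axis.
- spindle: Brass trimmer spindle, 19 mm in diameter, mid-dial. Origin: centre of its upper face, 93.5 mm above the table; z up. The slot right across the face is 5 mm wide, 4.5 mm deep and may lie any way: this frame does not turn with it. The face gives down on a spring, 2.5 N to start, 5 N per mm, stop at 3 mm; pressing it in over 1 mm harms it. Turning takes 0.04 N m and swings the pointer the same way.
- pointer_tip (a point): Tip of the black pointer, 53.5 mm from the spindle's axis, on the side of the controller's +x, 8.5 mm below the spindle's face. Its x axis points from the spindle's axis outwards along the pointer; the pointer turns with the spindle, within 1.25 rad either side of the controller's +x. It always starts clockwise (seen from above) of the marker.
- marker_tip (a point): Inner top end of the black marker tab at the rim of the dial, a T-shaped block 18 mm wide and 9 mm high, 62 mm from the spindle's axis. Its x axis points from the spindle's axis outwards through the tab. Leave it where it is.
- glass_bud: Green glass bud vase, 60 mm in diameter, 78 mm high, on the table. Origin at the centre of its underside. Leave alone.
- dish: White bowl, 70 mm in diameter, 25 mm high, on the table. Origin at the centre of its underside. Leave alone.

How it is judged:
By the outcome, as a careful person would: the job done as asked, in the order asked, and still so for the second after the job is handed in, with the robot touching nothing.
It also fails if it takes over 72 s, if anything falls off the work surface, if the arm or the gripper's body presses on something with over 40 N, if the wrist force passes 120 N, or if a joint passes its speed limit or range.

## Working session

There is one attempt and no reset: what is moved stays moved. The work goes in short steps, Python scripts to look and compute and a tool call to move; the robot and the scene stay as the last step left them, time stands still between calls to the robot, and variables do not carry over. Pictures are saved under pics/ and viewed, at most 12 in all, crops included, and the job is handed in when it is done.

Besides the shell and the picture viewer there is one more tool, called after ">>>" as name([rows], argument=value, ...), one row to a line, values as JSON. apply_moves: Moves the arm, as the interface text tells. Shifts and turns lie within -1 to 1; 1 stands for 0.8 m of shift or 45 degrees of turn. Its arguments: {"type":"object","properties":{"series":{"type":"array"},"jaw":{"type":"number"},"squeeze":{"type":"number"}},"required":["series"]}

```bash
ls; mkdir -p pics
cat > h.py <<'E'
import numpy as np, cv2
from scipy.spatial.transform import Rotation as R
from plant import ctrl
def K(name):
    c=ctrl.get_calibration(name); return c
def ray(name,u,v):
    c=K(name); d=np.array([(u-c['cx'])/c['fx'],-(v-c['cy'])/c['fy'],-1.0])
    return np.array(c['xyz']),R.from_quat(c['orientation']).apply(d)
def at_z(name,u,v,z):
    o,d=ray(name,u,v); return o+d*(z-o[2])/d[2]
def proj(name,p):
    c=K(name); q=R.from_quat(c['orientation']).inv().apply(np.array(p)-np.array(c['xyz']))
    return np.array([c['cx']+c['fx']*q[...,0]/-q[...,2], c['cy']+c['fy']*q[...,1]/q[...,2]]).T
def snap(name,fn):
    im=ctrl.read_camera(name); cv2.imwrite('pics/'+fn,im[:,:,::-1]); return im
E
python3 - <<'E'
from h import *
for n in('scene','top'):
    print(n,K(n)); snap(n,n+'0.png')
    for t in('tool','stand','scriber','controller','spindle','pointer_tip','marker_tip','glass_bud','dish'):
        r=ctrl.silhouettes(t,n)
        print(t,[(round(a['p'],2),np.round(np.array(a['xy'])*[640,480],1),int(a['pixels'].sum())) for a in r[:3]])
print(ctrl.get_state())
E
```

```text
pics
scene {'fx': 434.22095356828805, 'fy': 434.22095356828805, 'cx': 321.09140456544736, 'cy': 243.41071506721696, 'xyz': array([ 0.88548896, -0.4086782 ,  0.51123358]), 'orientation': array([0.38925331, 0.14677558, 0.32449755, 0.84949404])}
tool [(0.81, array([243.3, 272.2]), 434)]
stand [(0.86, array([216.6, 316.7]), 6575)]
scriber [(0.68, array([182.5, 302.2]), 507)]
controller []
spindle [(0.73, array([368.5, 202.1]), 226)]
pointer_tip [(0.49, array([364.7, 203.7]), 162)]
marker_tip [(0.16, array([362.3, 224.1]), 9095)]
glass_bud [(0.87, array([433.7, 349.9]), 2088)]
dish [(0.83, array([242.8, 232. ]), 827)]
top {'fx': 475.7275180446021, 'fy': 475.7275180446021, 'cx': 322.74097445648766, 'cy': 246.2615953785267, 'xyz': array([ 0.514454  , -0.0450185 ,  0.75235501]), 'orientation': array([ 0.03326958, -0.02343642, -0.70104585,  0.71195406])}
tool [(0.77, array([407.3, 279.1]), 253)]
stand [(0.6, array([434.9, 291.3]), 4598)]
scriber [(0.71, array([472. , 299.4]), 282)]
controller [(0.95, array([238.1, 262.7]), 13440)]
spindle []
pointer_tip [(0.55, array([238.8, 266.6]), 13744)]

[... 174 characters left out ...]

{'time': 1.0, 'qpos': array([ 1.13300730e+00,  2.86284182e-01,  1.57670662e+00, -1.93187429e-05,
        1.27863617e+00, -1.50037877e-01]), 'dq': array([ 0.00156231,  0.00032608, -0.00211984,  0.00183861, -0.0023896 ,
       -0.00042251]), 'joint_efforts': array([ 4.00071076e-04, -4.05985200e+01, -2.92941123e+01, -1.43125362e-04,
        5.28855307e-04,  2.41865740e-05]), 'eef_pos': array([0.19155197, 0.64722353, 0.25033183]), 'tcp_rot': array([ 1.43376960e-01,  9.89668150e-01, -1.91019464e-05,  3.88266072e-06]), 'contact_force': array([-0.01119185,  0.70740586, -0.21851599]), 'wrist_torque': array([-0.04206388, -0.00695408,  0.03696098]), 'finger_force': 0.0, 'opening': 1.0048278435277174}
```

Run:
```python
import cv2
im=cv2.imread('pics/top0.png'); c=im[80:410,140:540]; cv2.imwrite('pics/c1.png',cv2.resize(c,None,fx=2,fy=1.8,interpolation=cv2.INTER_CUBIC)[:600])
c=im[195:345,140:340]; cv2.imwrite('pics/c2.png',cv2.resize(c,None,fx=4,fy=4,interpolation=cv2.INTER_CUBIC))
```

```text
(no output)
```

View pics/scene0.png

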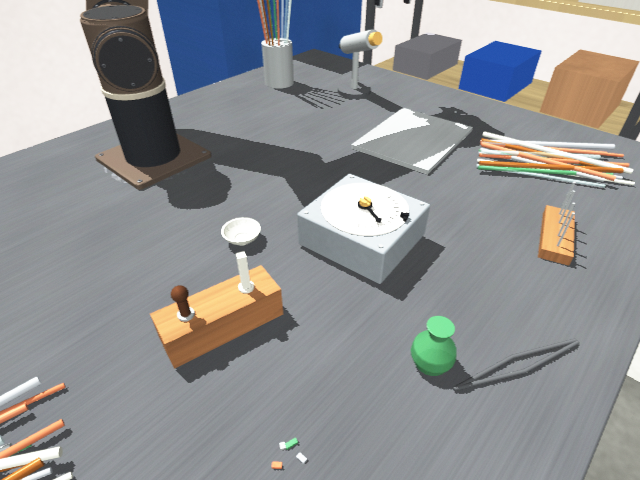

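View pics/c1.png

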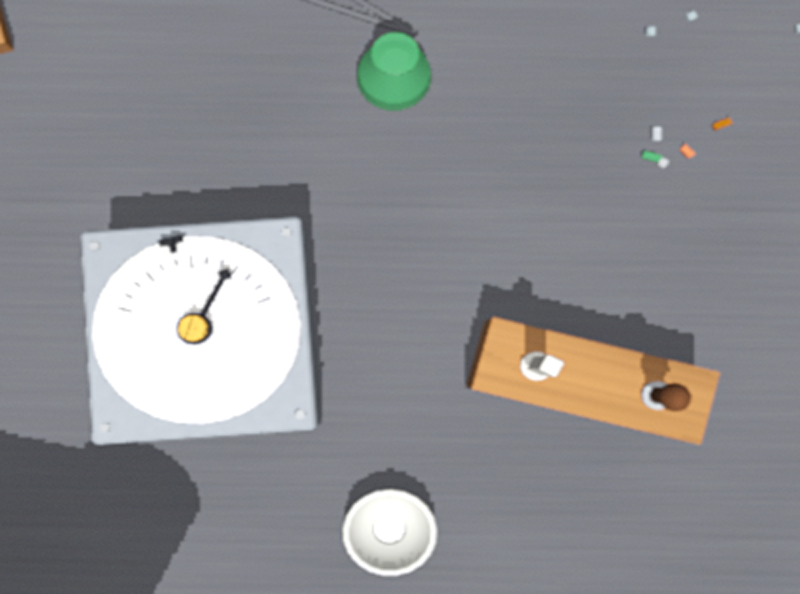

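View pics/c2.png

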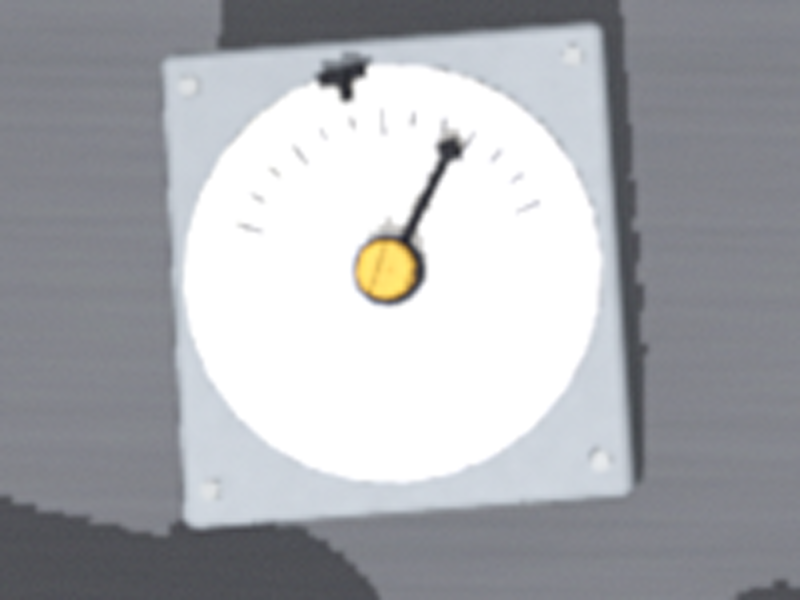

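The scene view shows the tool (243,272) and scriber (182,302) in the stand, with the controller at (365,220). In the top view the spindle is near (237,262), the pointer tip near (253,231) and the marker near (226,217). Next I zoom in on the details.

Run:
```python
from h import *
ims=[ctrl.read_camera('top').astype(float) for _ in range(6)]; t=np.mean(ims,0).astype(np.uint8)
s=np.mean([ctrl.read_camera('scene').astype(float) for _ in range(6)],0).astype(np.uint8)
np.savez('avg.npz',t=t,s=s)
def z(im,u,v,w,h,f): return cv2.resize(im[v-h:v+h,u-w:u+w],(400,300) if f else (400,300),interpolation=cv2.INTER_CUBIC)
m=np.vstack([np.hstack([z(t,237,262,16,12,1),z(t,411,283,24,18,1)]),np.hstack([z(s,365,203,16,12,1),z(s,243,272,32,24,1)])])
cv2.imwrite('pics/m1.png',m[:,:,::-1])
print(t[254:271,228:247].sum(2))
```

```text
[[765 765 765 717 576 454 367 318 292 306 302 275 201 128 247 463 590 684
  765]
 [765 765 756 613 429 397 428 417 410 433 402 306 200 126 258 495 584 660
  765]
 [765 717 589 482 468 534 575 542 543 579 564 481 375 244 183 364 531 655
  765]
 [765 641 499 523 578 599 594 540 558 595 597 577 518 399 233 214 405 598
  754]
 [737 563 531 582 601 604 586 534 574 597 599 597 583 512 357 192 238 450
  666]
 [667 485 552 597 605 598 556 532 583 597 598 602 601 569 449 267 173 350
  628]
 [620 481 567 600 604 591 525 540 588 594 596 602 603 587 514 356 200 296
  605]
 [584 515 579 601 602 582 516 565 591 586 593 601 605 598 548 393 218 229
  561]
 [586 542 584 601 597 565 515 572 587 571 586 600 606 597 518 350 196 215
  548]
 [606 559 588 601 593 561 553 588 591 583 592 601 603 589 497 330 191 232
  560]
 [625 532 577 599 585 539 573 595 595 595 598 602 598 568 489 352 197 277
  594]
 [660 504 552 589 569 525 578 596 596 599 600 604 595 527 439 317 207 412
  675]
 [701 528 507 566 551 558 589 596 597 601 602 602 587 492 347 227 313 598
  765]
 [748 597 475 494 495 568 597 598 599 602 594 578 535 408 248 267 516 725
  765]
 [765 735 590 432 392 510 562 575 578 572 535 456 358 255 269 491 689 765
  765]
 [765 765 740 586 401 350 383 422 438 400 353 274 243 326 499 687 765 765
  765]
 [765 765 765 746 621 470 391 366 331 298 317 356 479 620 711 765 765 765
  765]]
```

View pics/m1.png

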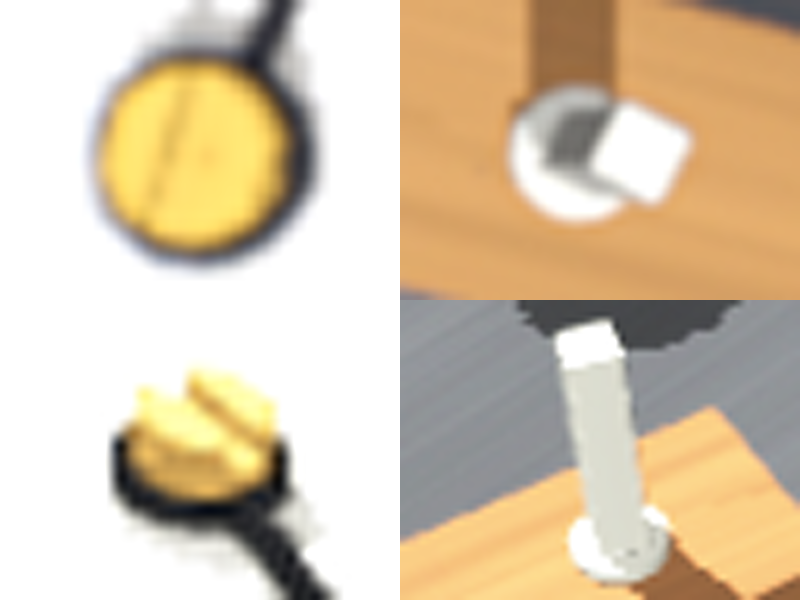

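The zoom shows the slot running steeply across the spindle: its dark left wall is the line from about (235,256) to (231,266). The handle top sits near (414,282), turned about 30°, and the flange centre is near (409,283). Now the poses.

```bash
python3 - <<'E'
from h import *
f=np.load('avg.npz'); t=f['t'].astype(int); s=f['s'].astype(int)
T=lambda u,v,z: at_z('top',u,v,z)[:2]
# dial ellipse: white blob contour -> plane -> circle fit
def blob(mask,u,v):
    n,l=cv2.connectedComponents(mask.astype(np.uint8)); return l==l[v,u]
def fitc(P):
    A=np.c_[2*P,np.ones(len(P))]; x=np.linalg.lstsq(A,(P**2).sum(1),rcond=None)[0]
    return x[:2],np.sqrt(x[2]+x[0]**2+x[1]**2)
for name,im,uv in(('top',t,(237,290)),('scene',s,(345,215))):
    m=blob(im.min(2)>=240,*uv)
    c=max(cv2.findContours(m.astype(np.uint8),0,1)[0],key=len)[:,0]
    P=np.array([at_z(name,u,v,.078)[:2] for u,v in c])
    for _ in range(6):
        o,r=fitc(P); e=abs(np.linalg.norm(P-o,axis=1)-r); P=P[e<max(.0012,np.quantile(e,.9)*.9)] if _<5 else P
    print(name,'dial',o*1e3,r*1e3,len(P))
# spindle yellow
for name,im,uv in(('top',t,(237,262)),('scene',s,(365,203))):
    y=(im[:,:,0]>150)&(im[:,:,2]<0.68*im[:,:,0]); m=blob(y,*uv); v,u=np.nonzero(m)
    print(name,'spindle',at_z(name,u.mean(),v.mean(),.0935)[:2]*1e3,m.sum(), (u.min(),u.max(),v.min(),v.max()))
# slot line
sub=t.sum(2)
us=[];vs=list(range(257,266))
for v in vs:
    w=np.clip(600-sub[v,230:238],0,None).astype(float); k=w.argmax(); k0=max(k-1,0); ww=w[k0:k+2]
    us.append(230+k0+(ww*np.arange(len(ww))).sum()/ww.sum())
    
P=np.array([T(u,v,.0935) for u,v in zip(us,vs)]); d=P[0]-P[-1]; d=np.linalg.svd(P-P.mean(0))[2][0]; d*=np.sign(d[0])
print('slot deg',np.degrees(np.arctan2(d[1],d[0])),P.mean(0)*1e3)
# pointer / marker black pixels
blk=t.max(2)<110
v,u=np.nonzero(blk&(np.hypot(*(np.indices(blk.shape)-np.array([235,245])[:,None,None]))<45))
Q=np.array([T(a,b,.085) for a,b in zip(u,v)]); np.savez('blk.npz',u=u,v=v)
o=np.array(o);
E
python3 - <<'E'
import sys; sys.path.insert(0,'.')
from h import *
t=np.load('avg.npz')['t'].astype(int)
print('ptr');print(t[224:240,240:262].sum(2)); print('mk');print(t[206:222,216:236].sum(2)); print('hnd'); print((t.min(2))[272:293,400:424])
E
```

```text
top dial [543.44154995  85.58358538] 73.12006933912039 264
scene dial [541.33465579  87.67317163] 75.71198452249824 128
top spindle [543.68315764  84.80486368] 177 (np.int64(229), np.int64(243), np.int64(255), np.int64(269))
scene spindle [548.30458288  80.37487307] 86 (np.int64(359), np.int64(370), np.int64(197), np.int64(206))
slot deg 22.22028468458719 [544.95043405  88.84834953]
ptr
[[765 765 719 624 759 765 765 765 765 765 742 718 765 765 765 765 765 765
  765 765 765 765]
 [765 765 690 618 762 765 765 765 765 765 670 637 765 765 765 765 765 765
  765 765 765 765]
 [765 765 732 708 765 765 765 765 765 765 650 639 746 765 765 765 765 765
  765 765 765 765]
 [765 765 765 765 765 765 765 765 765 761 629 598 644 654 690 765 765 765
  750 765 765 765]
 [765 765 765 765 765 765 765 765 765 745 631 571 565 550 610 749 765 728
  685 765 765 765]
 [765 765 765 765 765 765 765 765 765 698 574 480 425 378 473 652 717 658
  712 765 765 765]
 [765 765 765 765 765 765 765 765 743 580 393 279 230 222 380 541 587 641
  765 765 765 765]
 [765 765 765 765 765 765 765 765 688 444 216 162 164 174 2
[... 3568 characters left out ...]
26 255 255 247 233 214 196 182 175 186 204 225 245 255 255 255 255
  252 205 134 103 105 106]
 [128 196 243 255 255 255 248 233 216 196 183 182 190 208 236 252 255 255
  235 172 114 106 109 109]
 [108 146 206 244 255 255 255 255 250 235 224 219 211 191 189 210 240 244
  201 134 106 109 110 110]
 [105 109 148 206 240 255 255 255 255 255 255 250 235 193 145 143 169 173
  139 110 108 111 111 112]
 [106 105 109 140 184 221 241 248 249 249 245 223 187 141 111 104 107 107
  105 106 109 110 111 111]
 [105 105 103 103 118 146 168 182 185 178 169 146 117 103 104 105 104 104
  105 106 106 107 108 108]
 [103 103 102 103 102 100 103 110 113 107 103 104 105 108 109 108 107 106
  107 106 106 105 106 106]]
```

```bash
cat >> h.py <<'E'
def wang(a): return np.degrees(np.arctan2(a[1],a[0]))
def dialread(t,ax=np.array([.5435,.0852])):
    """pointer and marker angle (deg, world) from a top picture: darkness-weighted by radius"""
    v,u=np.mgrid[195:300,170:300]; w=np.clip(330-t[195:300,170:300].astype(int).sum(2),0,None).ravel().astype(float)
    o,d=ray('top',0,0); out=[]
    for z,r0,r1 in((.085,.018,.049),(.087,.0595,.0675)):
        P=np.array([at_z('top',a,b,z)[:2] for a,b in zip(u.ravel(),v.ravel())])-ax
        r=np.hypot(*P.T); k=(r>r0)&(r<r1)&(w>0); a=np.arctan2(P[k,1],P[k,0]); out.append((np.degrees((w[k]*a).sum()/w[k].sum()),np.degrees(a.std()),int(k.sum())))
    return out
E
python3 - <<'E'
from h import *
f=np.load('avg.npz'); t=f['t'].astype(int); s=f['s'].astype(int)
T=lambda u,v,z: at_z('top',u,v,z)[:2]
print(dialread(t))
us=[];vs=list(range(256,266))
for v in vs:
    g=round(235.2-(v-256)*.33); w=np.clip(600-t[v,g-1:g+2].sum(1),0,None); us.append(g-1+(w*np.arange(3)).sum()/w.sum())
P=np.array([T(u,v,.0935) for u,v in zip(us,vs)]); d=np.linalg.svd(P-P.mean(0))[2][0]; d*=np.sign(d[0])
n=np.array([-d[1],d[0]])
print('slot',wang(d),P.mean(0)*1e3,'wall offset from axis',(P.mean(0)-[.5435,.0852])@n*1e3,np.round(us,1))
m=((t.min(2)>215)).astype(np.uint8); m[:, :410]=0; m[:,425:]=0; m[:272]=0; m[287:]=0
c=max(cv2.findContours(m,0,1)[0],key=len)
(r,wh,a)=cv2.minAreaRect(c); print('rect',r,wh,a); B=cv2.boxPoints((r,wh,a)); W=np.array([T(u,v,.119) for u,v in B])
print('handle top',T(*r,.119)*1e3,[wang(W[1]-W[0]),wang(W[2]-W[1])],np.linalg.norm(W[1]-W[0]),np.linalg.norm(W[2]-W[1]))
# flange lower-left arc: subpixel threshold 180 by rays from center
c0=np.array([408.5,283.]); pts=[]
mn=cv2.GaussianBlur(t.min(2).astype(np.float32),(0,0),.5)
for th in np.radians(np.arange(70,215,5)):
    rr=np.arange(4,14,.1); uu=c0[0]+rr*np.cos(th); vv=c0[1]+rr*np.sin(th)
    val=cv2.remap(mn,uu.astype(np.float32)[None],vv.astype(np.float32)[None],1)[0]
    i=np.where(val>170)[0]
    if len(i): pts.append(T(uu[i[-1]],vv[i[-1]],.059))
P=np.array(pts); A=np.c_[2*P,np.ones(len(P))]; x=np.linalg.lstsq(A,(P**2).sum(1),rcond=None)[0]; print('flange',x[:2]*1e3,np.sqrt(x[2]+x[0]**2+x[1]**2)*1e3)
m=(s.min(2)>200)
for nm,z,p in(('scene',.119,None),):
    q=proj('scene',np.array([[*x[:2],.119],[*x[:2],.059]])); print('scene pred handle top, flange',q)
st=ctrl.silhouettes('stand','top')
E
```

```text
Traceback (most recent call last):
  File "h.py", line 22, in dialread
    P=np.array([at_z('top',a,b,z)[:2] for a,b in zip(u.ravel(),v.ravel())])-ax
                ~~~~^^^^^^^^^^^^^
  File "h.py", line 10, in at_z
    o,d=ray(name,u,v); return o+d*(z-o[2])/d[2]
        ~~~^^^^^^^^^^
  File "h.py", line 7, in ray
    c=K(name); d=np.array([(u-c['cx'])/c['fx'],-(v-c['cy'])/c['fy'],-1.0])
  File "h.py", line 5, in K
    c=ctrl.get_calibration(name); return c
ValueError: time passes only in moves, steps and waits
```

```bash
python3 - <<'E'
s=open('h.py').read().replace("def K(name):\n    c=ctrl.get_calibration(name); return c","_c={}\ndef K(name):\n    if name not in _c: _c[name]=ctrl.get_calibration(name)\n    return _c[name]")
open('h.py','w').write(s)
E
cat > m.py <<'E'
from h import *
f=np.load('avg.npz'); t=f['t'].astype(int); s=f['s'].astype(int)
T=lambda u,v,z: at_z('top',u,v,z)[:2]
print(dialread(t))
us=[];vs=list(range(256,266))
for v in vs:
    g=round(235.2-(v-256)*.33); w=np.clip(600-t[v,g-1:g+2].sum(1),0,None); us.append(g-1+(w*np.arange(3)).sum()/w.sum())
P=np.array([T(u,v,.0935) for u,v in zip(us,vs)]); d=np.linalg.svd(P-P.mean(0))[2][0]; d*=np.sign(d[0])
n=np.array([-d[1],d[0]])
print('slot',wang(d),P.mean(0)*1e3,'wall offset from axis',(P.mean(0)-[.5435,.0852])@n*1e3,np.round(us,1))
m=((t.min(2)>215)).astype(np.uint8); m[:, :410]=0; m[:,425:]=0; m[:272]=0; m[287:]=0
c=max(cv2.findContours(m,0,1)[0],key=len)
(r,wh,a)=cv2.minAreaRect(c); print('rect',r,wh,a); B=cv2.boxPoints((r,wh,a)); W=np.array([T(u,v,.119) for u,v in B])
print('handle top',T(*r,.119)*1e3,[wang(W[1]-W[0]),wang(W[2]-W[1])],np.linalg.norm(W[1]-W[0]),np.linalg.norm(W[2]-W[1]))
c0=np.array([408.5,283.]); pts=[]
mn=cv2.GaussianBlur(t.min(2).astype(np.float32),(0,0),.5)
for th in np.radians(np.arange(70,215,5)):
    rr=np.arange(4,14,.1); uu=c0[0]+rr*np.cos(th); vv=c0[1]+rr*np.sin(th)
    val=cv2.remap(mn,uu.astype(np.float32)[None],vv.astype(np.float32)[None],1)[0]
    i=np.where(val>170)[0]
    if len(i): pts.append(T(uu[i[-1]],vv[i[-1]],.059))
P=np.array(pts); A=np.c_[2*P,np.ones(len(P))]; x=np.linalg.lstsq(A,(P**2).sum(1),rcond=None)[0]; print('flange',x[:2]*1e3,np.sqrt(x[2]+x[0]**2+x[1]**2)*1e3)
print('scene pred handle top, flange',proj('scene',np.array([[*x[:2],.119],[*x[:2],.059],[.5435,.0852,.0935]])))
print(ctrl.get_state()['time'])
E
python3 m.py
```

```text
[(np.float64(-24.928173528441913), np.float64(1.6680536026029182), 42), (np.float64(14.694073393108859), np.float64(0.8597128734273525), 8)]
slot -15.55230872028326 [545.66876625  87.36568713] wall offset from axis 2.667878131675579 [235.2 235.3 235.1 234.6 234.4 234.1 233.7 233.4 233.1 232.5]
rect (415.300048828125, 282.9000549316406) (8.497057914733887, 8.497057914733887) 26.56505012512207
handle top [ 518.46460983 -159.13047946] [np.float64(-26.33723945422138), np.float64(-115.8453005061555)] 0.011294303066565238 0.011159018376206782
flange [ 518.24566273 -158.94207279] 11.506068318129994
scene pred handle top, flange [[239.69455457 254.44435822]
 [244.69696953 285.46772211]
 [364.32538749 199.28224324]]
1.6
```

>>> apply_moves([
  [0.32, -0.3, 0, 0, 0, -0.218],
  [0.32, -0.3, 0, 0, 0, -0.218],
  [0.32, -0.3, 0, 0, 0, -0.218],
  [0.32, -0.3, 0, 0, 0, -0.218],
  [0.32, -0.3, 0, 0, 0, -0.218],
  [0.36, -0.6, 0, 0, 0, -0.218],
  [0.36, -0.6, 0, 0, 0, -0.218],
  [0.38, -0.8, 0, 0, 0, -0.218],
  [0.4, -0.95, 0, 0, 0, -0.218],
  [0.4, -0.95, 0, 0, 0, -0.218],
  [0.4, -0.95, 0, 0, 0, -0.218],
  [0.4, -0.95, 0, 0, 0, -0.218],
  [0.4, -0.95, 0, 0, 0, -0.218],
  [0.4, -0.95, 0, 0, 0, -0.218],
], jaw=0.5, squeeze=20)

```text
time: 3.35
eef_pos: [0.5116, -0.1151, 0.2508]
tcp_rot: [0.228, 0.974, -0.0, 0.001]
contact_force: [1.3, -0.5, -0.1]
opening: 0.504
finger_force: 0.0
```

Run:
```python
from h import *
s=np.load('avg.npz')['s'].astype(int)
print((s.min(2))[248:262,230:252])
print(at_z('scene',241.4,255.2,.119),ctrl.get_state()['eef_pos'],ctrl.get_state()['tcp_rot'],ctrl.get_state()['time'])
t=snap('top','top1.png'); s=snap('scene','sc1.png')
cv2.imwrite('pics/v1.png',np.hstack([cv2.resize(t[200:400,300:500],(400,400),interpolation=2),cv2.resize(s[100:350,120:370],(400,400),interpolation=2)])[:,:,::-1])
```

```text
[[ 72  73  71  70  70  71  70  69  69  71  71  70  71  71  71  70  70  70
   72  71  70  69]
 [ 81  77  70  69  71  70  70  71  70  71  71  71  72  71  72  71  71  72
   70  68  70  70]
 [140 113  71  71  71  71  70  71  72  71  71  71  73  78  78  72  71  70
   70  70  71  71]
 [122  81  76  71  71  71  72  72  74  85  99 127 161 182 163  71  70  69
   70  71  70  71]
 [143 143 122  77  71  75  90 129 162 202 235 254 255 255 254  82  70  71
   71  71  70  70]
 [142 144 144 121  80 112 201 254 255 255 255 255 255 255 254 164  70  71
   70  70  70  70]
 [144 143 145 146 144 165 251 255 255 255 255 255 255 255 255 252  76  71
   69  69  71  71]
 [145 148 145 144 144 163 250 255 255 255 255 255 255 255 255 254 151  79
   80  80  81  80]
 [146 144 144 144 144 153 233 255 255 255 255 255 255 255 255 255 252 143
  145 145 144 143]
 [144 144 144 144 145 146 173 252 255 255 255 255 255 252 239 212 185 145
  144 144 143 143]
 [143 143 145 147 146 142 178 253 255 252 239 216 205 206 207 208 181 129
  144 143 143 143]
 [144 146 145 142 140 142 171 199 204 206 207 208 208 207 207 208 185 140
  143 144 144 144]
 [147 144 139 141 142 143 162 193 209 208 207 208 207 208 207 206 188 152
  144 144 142 142]
 [142 140 141 144 144 141 159 193 210 208 208 208 208 208 207 205 191 159
  143 144 142 140]]
[ 0.52110023 -0.15839727  0.119     ] [ 0.51160651 -0.1151193   0.25076685] [ 2.27982606e-01  9.73665027e-01 -5.95942684e-05  5.86426315e-04] 3.35
```

View pics/v1.png

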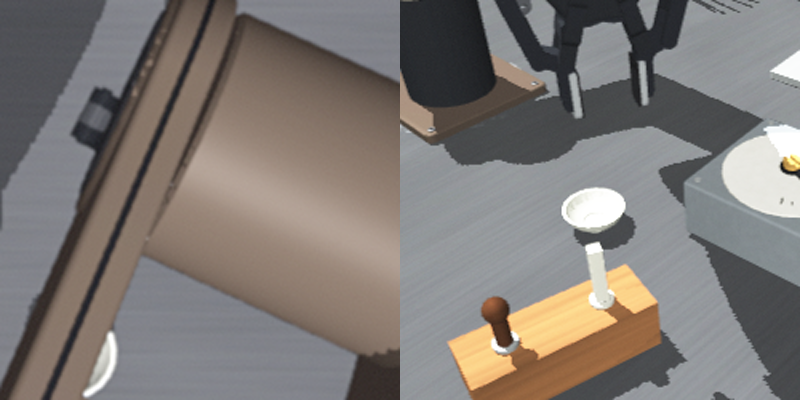

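The pictures show the arm blocking the top view. The scene view shows the half-open fingers up and behind the tool, with the tool upright at about (243,272). I'll move over the tool and then down.

>>> apply_moves([
  [0.0102, -0.0575, -0.03, 0, 0, 0],
  [0.0102, -0.0575, -0.06, 0, 0, 0],
  [0.0102, -0.0575, -0.06, 0, 0, 0],
  [0.0102, -0.0575, -0.12, 0, 0, 0],
  [0.0102, -0.0575, -0.16, 0, 0, 0],
  [0.0102, -0.0575, -0.19, 0, 0, 0],
  [0.0102, -0.0575, -0.2013, 0, 0, 0],
  [0.0102, -0.0575, -0.2013, 0, 0, 0],
  [0.0102, -0.0575, -0.2013, 0, 0, 0],
])

```text
time: 4.58
eef_pos: [0.5208, -0.159, 0.091]
tcp_rot: [0.227, 0.974, -0.0, 0.001]
contact_force: [-0.3, 0.3, 0.1]
opening: 0.498
finger_force: 0.0
```

Run:
```python
from h import *
print(ctrl.get_state())
s=snap('scene','sc2.png')
cv2.imwrite('pics/v2.png',cv2.resize(s[200:320,170:330],(800,600),interpolation=2)[:,:,::-1])
```

```text
{'time': 4.575, 'qpos': array([-4.82692258e-01,  1.90781292e-01,  2.01004717e+00,  1.67904966e-05,
        9.37769031e-01, -1.59492610e+00]), 'dq': array([-2.63077891e-03,  6.93667478e-05, -7.04414047e-04,  4.64760364e-05,
       -1.29761672e-03,  2.01849103e-03]), 'joint_efforts': array([ 6.01181947e-02, -3.15098763e+01, -2.39720410e+01,  1.39811007e-03,
        8.46467883e-03,  4.55413028e-04]), 'eef_pos': array([ 0.52083707, -0.15901974,  0.09101819]), 'tcp_rot': array([ 2.27282207e-01,  9.73827785e-01, -3.68894628e-04,  1.45144933e-03]), 'contact_force': array([-0.26945814,  0.30113046,  0.11407803]), 'wrist_torque': array([-0.03391891,  0.00805839, -0.00691639]), 'finger_force': 0.0, 'opening': 0.4976490189743191}
```

View pics/v2.png

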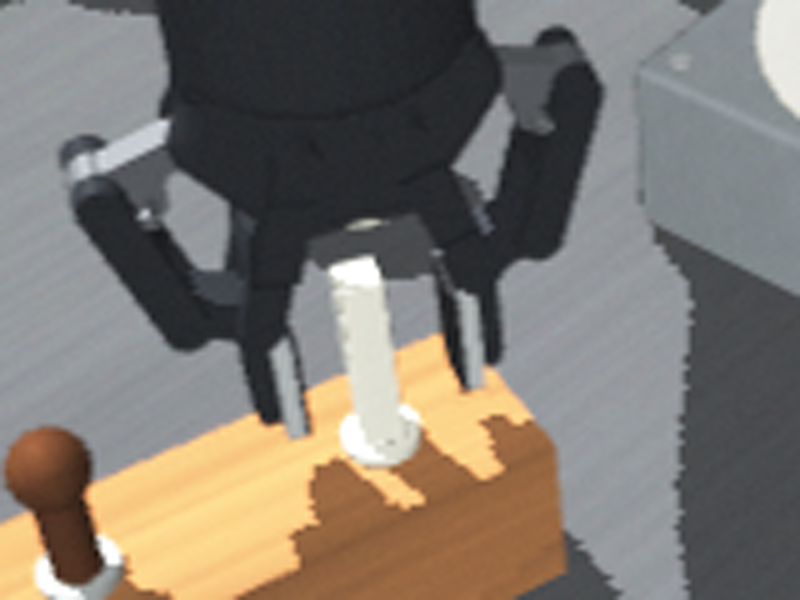

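The fingers straddle the handle with even gaps, about 8 px each side in the original picture. I'll close now.

>>> apply_moves([
  [0, 0, 0, 0, 0, 0],
  [0, 0, 0, 0, 0, 0],
  [0, 0, 0, 0, 0, 0],
  [0, 0, 0, 0, 0, 0],
  [0, 0, 0, 0, 0, 0],
  [0, 0, 0, 0, 0, 0],
], jaw=0, squeeze=30)

```text
time: 5.38
eef_pos: [0.5201, -0.159, 0.0899]
tcp_rot: [0.227, 0.974, -0.0, 0.0]
contact_force: [-0.8, -0.6, 5.4]
opening: 0.14
finger_force: 34.6
```

>>> apply_moves([
  [0, 0, 0.03, 0, 0, 0],
  [0, 0, 0.08, 0, 0, 0],
  [0, 0, 0.14, 0, 0, 0],
  [0, 0, 0.18, 0, 0, 0],
  [0, 0, 0.18, 0, 0, 0],
  [0, 0, 0.18, 0, 0, 0],
])

```text
time: 6.12
eef_pos: [0.5188, -0.1583, 0.2311]
tcp_rot: [0.228, 0.974, 0.0, -0.002]
contact_force: [0.4, -0.5, -1.5]
opening: 0.137
finger_force: 34.1
```

Run:
```python
from h import *
st=ctrl.get_state(); print(st['eef_pos'],st['tcp_rot'],st['contact_force'],st['opening'])
s=np.mean([ctrl.read_camera('scene').astype(float) for _ in range(3)],0).astype(np.uint8); np.save('s3.npy',s)
p=st['eef_pos']; q=[p-[0,0,h] for h in (.019,.032,.036,.075,.082)]; print(proj('scene',np.array(q)))
u,v=proj('scene',np.array(q))[2].astype(int)
cv2.imwrite('pics/v3.png',cv2.resize(s[v-36:v+54,u-60:u+60],(800,600),interpolation=2)[:,:,::-1]); print(u-60,v-36)
```

```text
[ 0.51877464 -0.15826728  0.23108695] [ 2.27516844e-01  9.73772703e-01  4.44623875e-04 -1.61611880e-03] [ 0.37672356 -0.51019692 -1.5228864 ] 0.13746406660506794
[[231.1663695  197.00112232]
 [232.57412256 205.80460233]
 [232.99823631 208.45682666]
 [236.92500738 233.01315807]
 [237.59213405 237.18508031]]
172 172
```

View pics/v3.png

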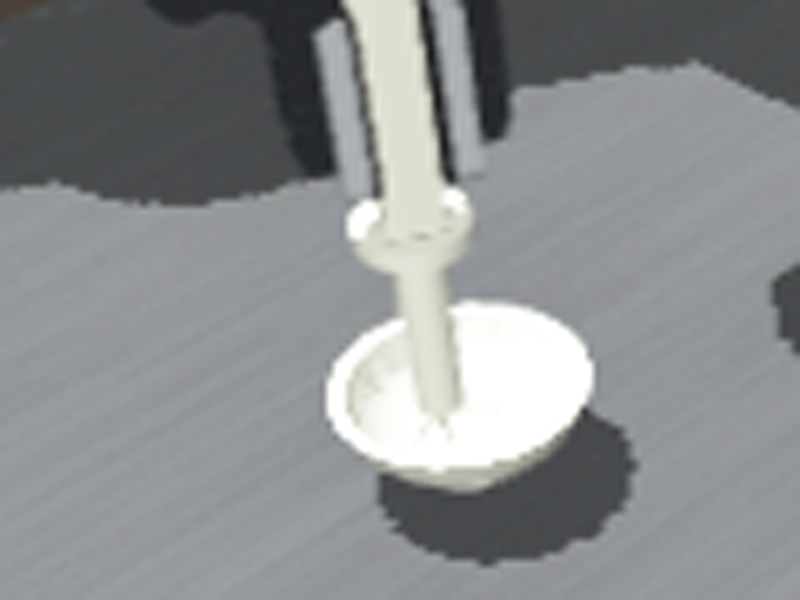

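The tool is held straight, with its flange at about (234,206) as predicted. The blade tip is hidden against the white bowl, so I'll shift to a plain background.

>>> apply_moves([
  [0.01, 0.06, 0, 0, 0, 0],
  [0.01, 0.12, 0, 0, 0, 0],
  [0.01, 0.12, 0, 0, 0, 0],
  [0.01, 0.12, 0, 0, 0, 0],
])

```text
time: 6.78
eef_pos: [0.5274, -0.0628, 0.2323]
tcp_rot: [0.227, 0.974, -0.0, -0.001]
contact_force: [0.6, 0.6, -0.8]
opening: 0.139
finger_force: 34.1
```

Run:
```python
from h import *
st=ctrl.get_state(); print(st['eef_pos'],st['contact_force'])
s=np.mean([ctrl.read_camera('scene').astype(float) for _ in range(3)],0).astype(np.uint8)
p=st['eef_pos']; Q=proj('scene',np.array([p-[0,0,h] for h in (.032,.036,.075,.082)])); print(Q)
u,v=Q[2].astype(int)
print(s.min(2)[v-8:v+10,u-9:u+11],u-9,v-8)
cv2.imwrite('pics/v4.png',cv2.resize(s[v-48:v+12,u-40:u+40],(800,600),interpolation=2)[:,:,::-1])
```

```text
[ 0.52741989 -0.06283991  0.23233684] [ 0.61343262  0.59504612 -0.84863167]
[[292.53873149 176.28573977]
 [292.65745512 178.8478627 ]
 [293.76138506 202.67129305]
 [293.94978023 206.73696708]]
[[150 150 150 149 150 151 177 200 206 215 215 210 199 172 149 150 150 152
  150 150]
 [146 148 150 152 150 150 174 198 207 214 215 210 198 173 150 150 150 151
  149 150]
 [148 151 151 151 151 151 174 197 206 214 216 211 200 174 152 151 149 149
  150 149]
 [150 150 151 151 151 151 175 199 206 212 215 212 199 176 154 151 148 148
  149 150]
 [150 151 150 150 150 150 172 196 205 213 216 211 201 177 154 147 149 151
  150 151]
 [151 151 151 150 150 150 166 190 206 213 215 212 201 177 155 148 149 151
  151 148]
 [151 151 151 150 151 151 166 190 206 213 215 212 201 181 158 150 151 149
  146 121]
 [150 150 149 150 150 151 166 191 205 211 214 212 202 181 156 145 145 122
   74  74]
 [150 150 150 150 151 150 162 186 202 211 215 213 202 178 129  74  74  74
   74  73]
 [149 150 151 150 151 148 148 158 182 201 212 211 185 114  74  74  72  72
   73  72]
 [150 151 151 150 149 145 140 142 136 150 177 191 176  82  73  74  73  72
   71  73]
 [151 148 144 143 141 118  73  74  74 113 158 188 175  81  72  72  72  73
   73  72]
 [146 122  72  72  73  73  74  75  74  91 137 187 177  89  72  73  72  71
   74  72]
 [ 73  73  72  74  74  74  75  75  73  73  98 163 171  88  72  73  73  73
   71  71]
 [ 72  74  75  75  74  74  74  73  73  73  73  73  72  72  71  73  72  72
   72  81]
 [ 74  74  74  74  74  74  73  72  73  72  72  74  72  73  73  72  71  74
   92 121]
 [ 75  74  74  74  73  72  73  73  74  71  73  73  73  73  71  71  77 101
  126 133]
 [ 74  74  74  72  71  72  72  72  72  73  72  70  72  72  82  94 113 131
  131 134]] 284 194
```

View pics/v4.png

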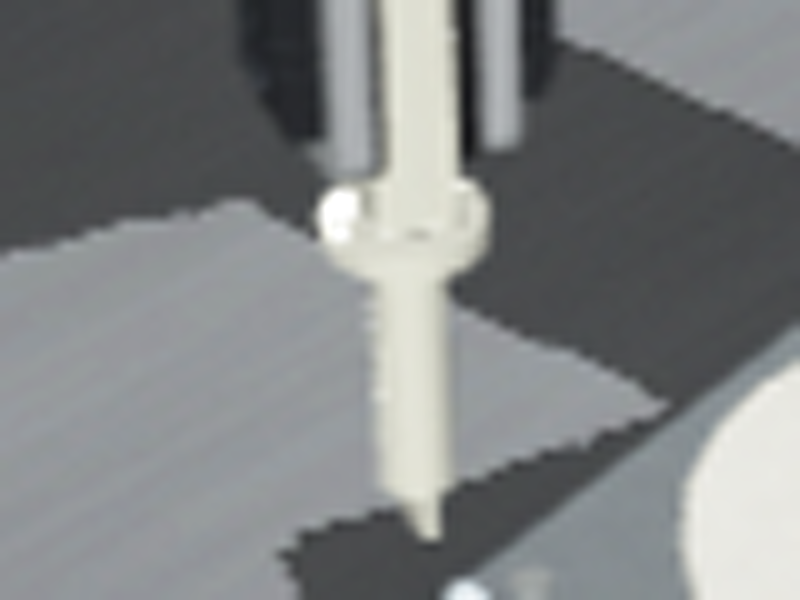

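The blade shows only about 3 px wide, seen nearly edge-on. So it lies along the view line at -26.3° and needs a +10.75° turn to match the slot at -15.55°.

>>> apply_moves([
  [0.0204, 0.07, 0, 0, 0, 0.1],
  [0.0204, 0.14, 0, 0, 0, 0.239],
  [0.0204, 0.186, 0, 0, 0, 0.239],
  [0.0204, 0.186, 0, 0, 0, 0.239],
  [0.0204, 0.186, -0.03, 0, 0, 0.239],
  [0.0204, 0.186, -0.055, 0, 0, 0.239],
  [0.0204, 0.186, -0.055, 0, 0, 0.239],
  [0.0204, 0.186, -0.055, 0, 0, 0.239],
])

```text
time: 7.92
eef_pos: [0.5447, 0.085, 0.1901]
tcp_rot: [0.136, 0.991, -0.0, 0.001]
contact_force: [0.2, 0.2, 1.0]
opening: 0.135
finger_force: 34.0
```

Run:
```python
from h import *
st=ctrl.get_state(); print(st['time'],st['eef_pos'],st['contact_force'],R.from_quat(st['tcp_rot']).as_matrix()[:,1:].round(4).tolist())
s=np.mean([ctrl.read_camera('scene').astype(float) for _ in range(3)],0).astype(np.uint8)
cv2.imwrite('pics/v5.png',cv2.resize(s[160:250,310:430],(800,600),interpolation=2)[:,:,::-1])
p=st['eef_pos']; print(proj('scene',np.array([p-[0,0,h] for h in (.036,.075,.082)])),at_z('scene',365.4,200.4,.0935))
```

```text
7.925 [0.54470246 0.08502004 0.1901097 ] [0.24482195 0.19357249 0.99231293] [[0.2693, 0.0012], [0.963, -0.0003], [0.0001, -1.0]]
[[367.49355061 167.96071711]
 [365.74823587 188.72942951]
 [365.44816832 192.30014175]] [0.5467921  0.08382979 0.0935    ]
```

View pics/v5.png

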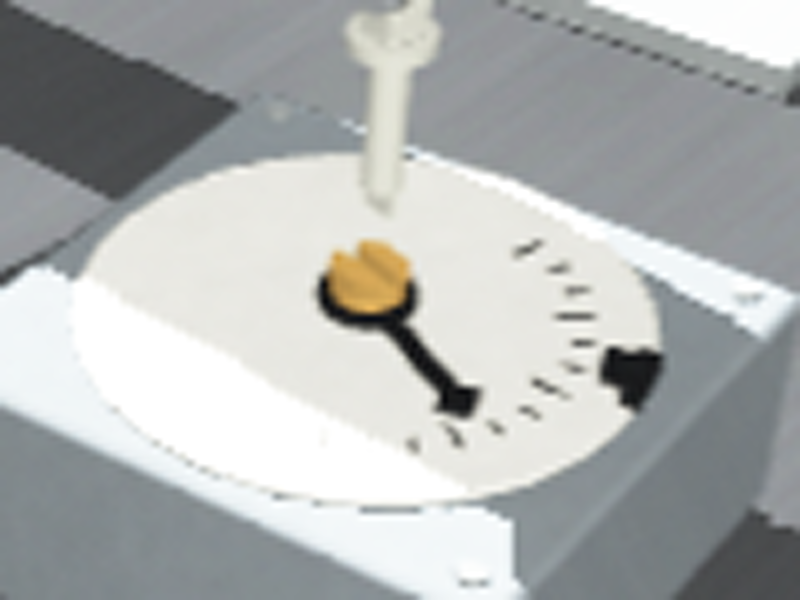

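The tool tip is at about (367.4,191), the spindle face near (365.6,200), and the blade seems 1–2 px right of the spindle. I'll measure that at sub-pixel level.

```bash
cat > n.py <<'E'
from h import *
E=[];S=[]
for _ in range(6):
    S.append(ctrl.read_camera('scene').astype(float)); E.append(ctrl.get_state()['eef_pos'])
s=np.mean(S,0); p=np.mean(E,0); print(ctrl.get_state()['time'],'eef',p,np.std(E,0))
g=s.min(2)
hsv=cv2.cvtColor(s.astype(np.uint8),cv2.COLOR_RGB2HSV)
m=(hsv[...,1]>90)&(hsv[...,2]>120)&(hsv[...,0]>8)&(hsv[...,0]<35); m[:190]=0;m[212:]=0;m[:,:352]=0;m[:,380:]=0
for v in range(192,212):
    c=np.nonzero(m[v])[0]
    if len(c): print(v,c.min(),c.max(),(c.min()+c.max())/2,end=' | ')
print()
sat=s.max(2)-s.min(2)
print(sat[194:208,355:378].astype(int))
print(s.sum(2)[184:196,358:378].astype(int))
print('pred shank',proj('scene',np.array([p-[0,0,h] for h in(.06,.07,.075,.082)])))
E
python3 n.py
```

```text
8.375 eef [0.54436056 0.08597007 0.1899571 ] [0.00019599 0.00010853 0.00030571]
196 364 366 365.0 | 197 364 368 366.0 | 198 360 369 364.5 | 199 360 370 365.0 | 200 360 370 365.0 | 201 359 370 364.5 | 202 360 370 365.0 | 203 360 370 365.0 | 204 360 370 365.0 | 205 361 369 365.0 | 206 363 367 365.0 | 
[[  6   6   6   6   6   6   6   6   6   6   6   6   6   6   6   6   6   6
    6   6   6   6   6]
 [  6   7   6   6   6   6   6   6   8  11  11  11  10   8   6   6   6   6
    6   6   6   6   6]
 [  6   6   6   6   6   8   7   6  33  97 100  87  70  39   7   6   6   6
    5   6   6   6   6]
 [  6   6   6   6  17  51  41  19  54 114 123 126 126  99  41   9   6   6
    5   5   5   5   5]
 [  6   6   5   6  38 123 114  84  78 108 112 121 125 125 112  69  23   6
    6   5   6   6   6]
 [  6   6   6  16  62 126 125 126 124 117 109 111 118 125 126 125  58   6
    6   6   6   5   5]
 [  5   6   6  15  62 116 123 125 125 124 119 112 111 116 123 126  59   7
    5   6   6   6   6]
 [  5   5   9  17  79 109 114 123 126 126 127 122 112 110 117 124  67   9
    6   6   5   5   5]
 [  5   6   8   2  62 1
[... 1008 characters left out ...]
91 658 586 595 611 628 666 690 694 696 696 695 695
  691 689]
 [689 691 693 692 690 689 673 613 569 566 605 669 690 692 693 694 693 692
  691 692]
 [689 690 690 689 689 689 691 678 629 583 614 671 691 691 691 690 691 691
  691 691]
 [693 692 690 690 691 692 691 691 686 663 645 682 692 692 692 692 693 692
  692 693]
 [693 692 692 691 689 691 692 692 692 693 693 693 693 691 691 692 691 692
  692 691]
 [695 694 693 692 692 692 692 693 691 692 692 691 692 689 690 691 693 695
  696 695]
 [698 696 695 693 692 687 680 681 682 683 688 691 689 689 690 691 695 698
  698 699]]
pred shank [[366.58557385 180.68533973]
 [366.14489656 185.91151038]
 [365.92760015 188.48851658]
 [365.62672392 192.05672969]]
```

The shank centre is at u=366.8 (predicted 366.2) and the spindle axis at u=365.0. After that bias correction the spindle sits at (0.5435, 0.0852), which agrees with the top camera. I'll lower to just above it.

>>> apply_moves([
  [-0.0011, -0.001, -0.006, 0, 0, 0],
  [-0.0011, -0.001, -0.012, 0, 0, 0],
  [-0.0011, -0.001, -0.016, 0, 0, 0],
  [-0.0011, -0.001, -0.016, 0, 0, 0],
  [-0.0011, -0.001, -0.016, 0, 0, 0],
])

```text
time: 9.0
eef_pos: [0.5432, 0.0853, 0.1765]
tcp_rot: [0.135, 0.991, 0.0, 0.0]
contact_force: [1.2, -0.1, -0.4]
opening: 0.136
finger_force: 34.0
```

```bash
cat > st.py <<'E'
from h import *
E=[];F=[]
for _ in range(4):
    ctrl.read_camera('scene'); a=ctrl.get_state(); E.append(a['eef_pos']); F.append(np.r_[a['contact_force'],a['wrist_torque']])
M=R.from_quat(a['tcp_rot']).as_matrix()
print(a['time'],'eef',np.mean(E,0).round(5),'F',np.mean(F,0).round(2),'yaw',wang(M[:,1]).round(2),'z',M[:2,2].round(4),a['opening'])
E
python3 st.py
```

```text
9.2 eef [0.54331 0.08524 0.17669] F [-0.1   0.1  -0.29  0.02  0.    0.  ] yaw 74.45 z [ 0.0004 -0.    ] 0.13386717507441423
```

>>> apply_moves([
  [0, 0, -0.0006, 0, 0, 0],
  [0, 0, -0.0013, 0, 0, 0],
  [0, 0, -0.0019, 0, 0, 0],
  [0, 0, -0.0025, 0, 0, 0],
  [0, 0, -0.0025, 0, 0, 0],
])

```text
time: 9.82
eef_pos: [0.5431, 0.0852, 0.1744]
tcp_rot: [0.135, 0.991, -0.0, -0.0]
contact_force: [0.1, -0.4, 0.6]
opening: 0.133
finger_force: 34.0
```

```bash
python3 st.py
```

```text
10.025 eef [0.54317 0.08523 0.17449] F [-0.01  0.27 -0.87 -0.03 -0.04 -0.01] yaw 74.46 z [ 0.0001 -0.    ] 0.13610279981449758
```

>>> apply_moves([
  [0, 0, -0.0004, 0, 0, 0],
  [0, 0, -0.0008, 0, 0, 0],
  [0, 0, -0.0008, 0, 0, 0],
])

```text
time: 10.4
eef_pos: [0.5431, 0.0852, 0.1738]
tcp_rot: [0.135, 0.991, -0.0, -0.0]
contact_force: [-0.0, -0.5, -1.1]
opening: 0.135
finger_force: 34.0
```

```bash
python3 st.py
```

```text
10.6 eef [0.54315 0.08523 0.17385] F [ 0.38 -0.   -0.43  0.    0.    0.01] yaw 74.46 z [0. 0.] 0.13683462552107967
```

>>> apply_moves([
  [0, 0, -0.0004, 0, 0, 0],
  [0, 0, -0.0008, 0, 0, 0],
  [0, 0, -0.0008, 0, 0, 0],
])

```text
time: 10.98
eef_pos: [0.5431, 0.0852, 0.1732]
tcp_rot: [0.135, 0.991, -0.0, -0.0]
contact_force: [-0.6, -0.3, -0.3]
opening: 0.132
finger_force: 34.0
```

```bash
python3 st.py
```

```text
11.175 eef [0.54315 0.08523 0.17319] F [ 0.05  0.02  0.27 -0.01 -0.01 -0.01] yaw 74.45 z [-0.  0.] 0.13979794307579893
```

>>> apply_moves([
  [0, 0, -0.0004, 0, 0, 0],
  [0, 0, -0.0008, 0, 0, 0],
  [0, 0, -0.0008, 0, 0, 0],
])

```text
time: 11.55
eef_pos: [0.5431, 0.0852, 0.1725]
tcp_rot: [0.135, 0.991, -0.0, -0.0]
contact_force: [0.4, 1.2, -1.3]
opening: 0.136
finger_force: 34.0
```

```bash
python3 st.py
```

```text
11.75 eef [0.54316 0.08523 0.17257] F [ 0.08 -0.2  -0.41 -0.01 -0.    0.01] yaw 74.45 z [ 0.0001 -0.    ] 0.13112582922503746
```

>>> apply_moves([
  [0, 0, -0.0004, 0, 0, 0],
  [0, 0, -0.0008, 0, 0, 0],
  [0, 0, -0.0013, 0, 0, 0],
  [0, 0, -0.0013, 0, 0, 0],
])

```text
time: 12.25
eef_pos: [0.5431, 0.0852, 0.1715]
tcp_rot: [0.135, 0.991, -0.0, -0.0]
contact_force: [-0.1, 0.2, 0.7]
opening: 0.137
finger_force: 34.0
```

```bash
python3 st.py
```

```text
12.45 eef [0.54314 0.08525 0.17151] F [ 0.16 -0.   -0.2   0.    0.02 -0.01] yaw 74.46 z [0. 0.] 0.13444359727693608
```

>>> apply_moves([
  [0, 0, -0.0004, 0, 0, 0],
  [0, 0, -0.0008, 0, 0, 0],
  [0, 0, -0.0008, 0, 0, 0],
])

```text
time: 12.82
eef_pos: [0.5431, 0.0852, 0.1708]
tcp_rot: [0.135, 0.991, -0.0, -0.0]
contact_force: [-0.5, -0.1, -1.4]
opening: 0.14
finger_force: 34.0
```

```bash
python3 st.py
```

```text
13.025 eef [0.54315 0.08523 0.17087] F [-0.4  -0.22 -0.41  0.01 -0.03  0.  ] yaw 74.46 z [-0.0001  0.    ] 0.1365098280256695
```

>>> apply_moves([
  [0, 0, -0.0003, 0, 0, 0],
  [0, 0, -0.0006, 0, 0, 0],
  [0, 0, -0.0006, 0, 0, 0],
])

```text
time: 13.4
eef_pos: [0.5431, 0.0852, 0.1704]
tcp_rot: [0.135, 0.991, -0.0, -0.0]
contact_force: [-0.5, -0.6, -0.8]
opening: 0.134
finger_force: 34.0
```

```bash
python3 st.py
```

```text
13.6 eef [0.54316 0.08524 0.1704 ] F [ 0.14 -0.17 -0.59  0.01 -0.02  0.02] yaw 74.46 z [ 0. -0.] 0.13344623902762845
```

>>> apply_moves([
  [0, 0, -0.0003, 0, 0, 0],
  [0, 0, -0.0006, 0, 0, 0],
  [0, 0, -0.0006, 0, 0, 0],
])

```text
time: 13.98
eef_pos: [0.5432, 0.0852, 0.17]
tcp_rot: [0.135, 0.991, -0.0, 0.0]
contact_force: [0.2, 0.3, -0.3]
opening: 0.138
finger_force: 34.0
```

```bash
python3 st.py
```

```text
14.175 eef [0.54316 0.08523 0.16994] F [-0.    0.19 -0.31 -0.   -0.01  0.01] yaw 74.45 z [-0.  0.] 0.1370681361772336
```

>>> apply_moves([
  [0, 0, -0.0003, 0, 0, 0],
  [0, 0, -0.0006, 0, 0, 0],
  [0, 0, -0.0006, 0, 0, 0],
])

```text
time: 14.55
eef_pos: [0.5433, 0.0852, 0.1697]
tcp_rot: [0.135, 0.991, -0.0, 0.0]
contact_force: [-1.3, 0.2, 1.0]
opening: 0.136
finger_force: 34.2
```

```bash
python3 st.py
```

```text
14.75 eef [0.54325 0.08522 0.16969] F [-0.5  -0.08  1.87 -0.01  0.18 -0.02] yaw 74.45 z [ 0.0003 -0.    ] 0.1342077906544757
```

Fz rose by 2.3 N at TCP z 0.1697, which puts the blade tip at 0.089 m, the slot bottom. The blade is seated with the spring still unmoved, so I'll turn counter-clockwise.

>>> apply_moves([
  [0, 0, 0, 0, 0, 0.1],
  [0, 0, 0, 0, 0, 0.2],
  [0, 0, 0, 0, 0, 0.3],
  [0, 0, 0, 0, 0, 0.4],
  [0, 0, 0, 0, 0, 0.5],
  [0, 0, 0, 0, 0, 0.6],
  [0, 0, 0, 0, 0, 0.7],
  [0, 0, 0, 0, 0, 0.8],
  [0, 0, 0, 0, 0, 0.89],
  [0, 0, 0, 0, 0, 0.89],
  [0, 0, 0, 0, 0, 0.89],
])

```text
time: 16.12
eef_pos: [0.5436, 0.0849, 0.1697]
tcp_rot: [-0.212, 0.977, -0.001, 0.0]
contact_force: [1.8, -1.2, 2.6]
opening: 0.134
finger_force: 34.3
```

```bash
cat > ptr.py <<'E'
from h import *
def scene_ptr(s,ax=np.array([.5435,.0852])):
    "pointer angle via scene: dark pixels in annuli, in plane; offset to scene bias by matching spindle u,v shift (0.65,-0.5)"
    v,u=np.mgrid[180:245,310:420]; w=np.clip(330-s[180:245,310:420].sum(2),0,None).ravel()
    out=[]
    for z,r0,r1 in((.085,.018,.049),(.087,.0595,.0675)):
        P=np.array([at_z('scene',a-.65,b+.5,z)[:2] for a,b in zip(u.ravel(),v.ravel())])-ax
        r=np.hypot(*P.T); a=np.degrees(np.arctan2(P[:,1],P[:,0])); k=(r>r0)&(r<r1)&(w>0)&(abs(a)<75)
        out.append(((w[k]*a[k]).sum()/w[k].sum(),a[k].std(),int(k.sum())))
    return out
if __name__=='__main__':
    s0=np.load('avg.npz')['s'].astype(float); print('before',scene_ptr(s0))
    s=np.mean([ctrl.read_camera('scene').astype(float) for _ in range(3)],0); print('now',scene_ptr(s))
    cv2.imwrite('pics/p_%d.png'%(ctrl.get_state()['time']*100),cv2.resize(s.astype(np.uint8)[140:260,290:450],(800,600),interpolation=2)[:,:,::-1])
E
python3 st.py; python3 ptr.py; ls pics/p_*
```

```text
16.325 eef [0.54352 0.08492 0.16967] F [ 0.74 -1.86  1.66 -0.51 -0.16 -0.02] yaw 114.49 z [ 0.001  -0.0007] 0.13808729546772078
before [(np.float64(-27.16182412606957), np.float64(3.1368774799891406), 39), (np.float64(12.209250817374175), np.float64(2.6305048108381275), 8)]
now [(np.float64(-13.952636024558444), np.float64(11.538080589917076), 51), (np.float64(12.096968730553769), np.float64(5.70305838699251), 12)]
pics/p_1647.png
```

View pics/p_1647.png

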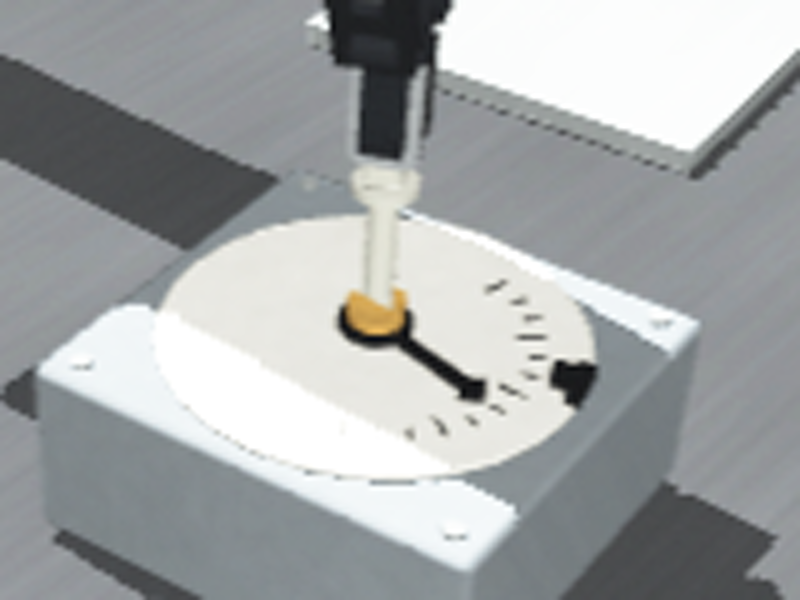

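The blade sits in the slot and the pointer has swung most of the way; its tip is at about (386,218) and the marker at (405,216). I'll tighten the reading.

```bash
sed -i 's/np.clip(330-s/np.clip(230-s/; s/(.085,.018,.049)/(.085,.024,.052)/' ptr.py
sed -i 's/out.append(.*/c=np.median(a[k]); k\&=abs(a-c)<6; out.append((round((w[k]*a[k]).sum()\/w[k].sum(),2),round(a[k].std(),2),int(k.sum())))/' ptr.py; python3 ptr.py
```

```text
before [(np.float64(-27.13), np.float64(2.45), 34), (np.float64(12.0), np.float64(1.94), 6)]
now [(np.float64(-13.44), np.float64(2.81), 40), (np.float64(12.66), np.float64(2.7), 9)]
```

>>> apply_moves([
  [0, 0, 0, 0, 0, 0.1],
  [0, 0, 0, 0, 0, 0.2],
  [0, 0, 0, 0, 0, 0.3],
  [0, 0, 0, 0, 0, 0.4],
  [0, 0, 0, 0, 0, 0.5],
  [0, 0, 0, 0, 0, 0.54],
  [0, 0, 0, 0, 0, 0.54],
  [0, 0, 0, 0, 0, 0.54],
])

```text
time: 17.62
eef_pos: [0.5434, 0.0851, 0.1696]
tcp_rot: [-0.413, 0.911, -0.0, 0.0]
contact_force: [2.3, -4.0, 2.1]
opening: 0.132
finger_force: 34.4
```

```bash
python3 st.py; python3 ptr.py
```

```text
17.825 eef [0.54342 0.08507 0.16961] F [ 2.   -3.5   2.39 -0.89 -0.48 -0.01] yaw 138.8 z [ 0.0007 -0.0004] 0.13536771870801467
before [(np.float64(-27.13), np.float64(2.45), 34), (np.float64(12.0), np.float64(1.94), 6)]
now [(np.float64(9.58), np.float64(3.15), 44), (np.float64(12.65), np.float64(2.7), 9)]
```

>>> apply_moves([
  [0, 0, 0, 0, 0, 0.03],
  [0, 0, 0, 0, 0, 0.056],
  [0, 0, 0, 0, 0, 0.056],
  [0, 0, 0, 0, 0, 0.056],
])

```text
time: 18.48
eef_pos: [0.5434, 0.0852, 0.1696]
tcp_rot: [-0.433, 0.901, -0.0, 0.0]
contact_force: [2.0, -4.6, 1.1]
opening: 0.136
finger_force: 34.5
```

```bash
python3 st.py; python3 ptr.py
python3 - <<'E'
from h import *
t=ctrl.read_camera('top'); cv2.imwrite('pics/top_now.png',t[:,:,::-1]); print(t[205:240:4,205:260:5].sum(2))
E
```

```text
18.675 eef [0.54337 0.08513 0.16959] F [ 2.7  -4.63  1.96 -0.99 -0.63 -0.04] yaw 141.34 z [ 0.0007 -0.0002] 0.13171062219618682
before [(np.float64(-27.13), np.float64(2.45), 34), (np.float64(12.0), np.float64(1.94), 6)]
now [(np.float64(11.91), np.float64(3.36), 46), (np.float64(12.65), np.float64(2.7), 9)]
[[324 138 327 304 204 184 180 380 458 467 480]
 [351 191 350 284 273 165 170 196 442 478 479]
 [372 327 371 232 273 144 142 351 296 603 515]
 [375 374 386 197 201 136 138 305 300 148 655]
 [291 392 391 252 212 138 203 266 182 179 672]
 [193 385 376 336 203 134 186 225 158 110 671]
 [144 386 356 386 217 130 130 300 234 477 671]
 [202 387 323 430 166 130 138 157 120 662 573]
 [315 384 280 427 153 127 134 151 104 669 670]]
```

>>> apply_moves([
  [0, 0, 0, 0, 0, -0.1],
  [0, 0, 0, 0, 0, -0.18],
  [0, 0, 0, 0, 0, -0.18],
  [0, 0, 0.006, 0, 0, -0.18],
  [0, 0, 0.012, 0, 0, -0.18],
  [0, 0, 0.04, 0, 0, -0.18],
  [0, 0, 0.07, 0, 0, -0.18],
  [0, -0.07, 0.07, 0, 0, -0.18],
  [0, -0.14, 0.07, 0, 0, -0.18],
  [0, -0.21, 0.07, 0, 0, -0.18],
  [0, -0.27, 0.07, 0, 0, -0.18],
  [0, -0.27, 0.07, 0, 0, -0.18],
  [0, -0.27, 0.07, 0, 0, -0.18],
])

```text
time: 20.5
eef_pos: [0.5426, -0.1294, 0.2247]
tcp_rot: [-0.368, 0.93, 0.002, -0.0]
contact_force: [0.3, 0.7, -0.8]
opening: 0.135
finger_force: 34.1
```

```bash
python3 st.py
python3 - <<'E'
from h import *
t=np.mean([ctrl.read_camera('top').astype(float) for _ in range(5)],0); np.save('t5.npy',t); print(dialread(t),dialread(np.load('avg.npz')['t']))
print(t.sum(2)[212:262,214:244:1][::2].astype(int))
cv2.imwrite('pics/v6.png',cv2.resize(t.astype(np.uint8)[195:345,140:340],(800,600),interpolation=2)[:,:,::-1])
E
```

```text
20.7 eef [ 0.54292 -0.12907  0.2251 ] F [ 0.37 -0.02 -0.3   0.    0.01  0.01] yaw 133.34 z [-0.0005  0.0009] 0.13816089603182327
[(np.float64(14.406885884917404), np.float64(1.9005927429779403), 50), (np.float64(14.700491313053435), np.float64(0.8597128734273525), 8)] [(np.float64(-24.928173528441913), np.float64(1.6680536026029182), 42), (np.float64(14.694073393108859), np.float64(0.8597128734273525), 8)]
[[618 617 620 618 605 570 460 321 261 246 239 214 173 164 170 152 171 499
  759 765 765 765 765 765 765 765 765 765 765 765]
 [615 612 608 601 537 369 193 149 161 173 176 171 136 170 309 451 546 663
  765 765 765 765 765 765 765 765 765 765 765 765]
 [640 656 670 727 765 656 468 439 467 456 332 192 143 281 605 765 765 765
  765 765 765 765 765 765 765 765 765 765 765 765]
 [765 765 765 765 765 765 765 765 765 765 650 338 127 219 566 765 765 765
  765 765 765 765 765 765 765 765 765 765 765 765]
 [765 765 765 765 765 765 765 765 765 765 745 615 527 606 708 765 765 765
  765 765 765 765 765 765 765 765 765 765 765 765]
 [765 765 765 765 765 765 765 765 765 765 765 765 765 765 765 765
[... 1735 characters left out ...]
765 765 765 765 765 765
  675 396 168 288 512 588 595 588 632 736 763 706]
 [765 765 765 765 765 765 765 765 765 765 765 765 765 765 765 765 765 765
  692 437 199 208 388 542 587 602 603 601 600 600]
 [765 765 765 765 765 765 765 765 765 765 765 765 765 765 765 765 765 727
  580 379 229 261 282 290 283 304 356 460 552 598]
 [765 765 765 765 765 765 765 765 765 765 765 765 765 765 765 720 583 418
  321 446 522 576 584 585 565 517 391 218 202 371]
 [765 765 765 765 765 765 765 765 765 765 765 765 765 765 740 573 510 547
  521 576 599 599 601 602 591 577 498 363 233 153]
 [765 765 765 765 765 765 765 765 765 765 765 765 765 765 635 537 580 603
  589 513 489 572 596 589 509 438 424 393 326 221]]
```

View pics/v6.png

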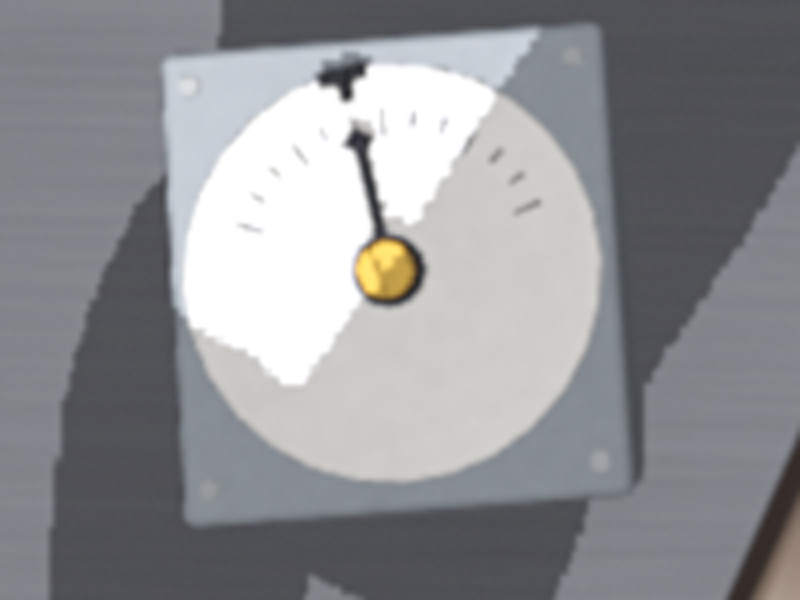

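The top view shows the pointer, tip near (229,231), aiming straight at the marker stem at (226,217): 14.4° against 14.7°, in line. Now I'll return the tool.

>>> apply_moves([
  [-0.029, -0.035, 0, 0, 0, -0.2],
  [-0.029, -0.035, 0, 0, 0, -0.4],
  [-0.029, -0.035, 0, 0, 0, -0.6],
  [-0.029, -0.035, 0, 0, 0, -0.8],
  [-0.029, -0.035, 0, 0, 0, -0.9],
  [-0.029, -0.035, 0, 0, 0, -0.9],
])

```text
time: 21.7
eef_pos: [0.52, -0.1587, 0.2255]
tcp_rot: [-0.024, 1.0, 0.0, 0.0]
contact_force: [0.1, -0.3, -0.4]
opening: 0.132
finger_force: 34.1
```

>>> apply_moves([
  [0, 0, 0, 0, 0, -0.2],
  [0, 0, 0, 0, 0, -0.4],
  [0, 0, 0, 0, 0, -0.6],
  [0, 0, 0, 0, 0, -0.648],
  [0, 0, 0, 0, 0, -0.648],
  [0, 0, 0, 0, 0, -0.648],
  [0, 0, 0, 0, 0, -0.648],
])

```text
time: 22.58
eef_pos: [0.52, -0.1587, 0.2255]
tcp_rot: [0.228, 0.974, -0.0, 0.0]
contact_force: [-0.4, 0.2, -0.1]
opening: 0.133
finger_force: 34.1
```

```bash
python3 st.py
```

```text
22.775 eef [ 0.51996 -0.15876  0.22545] F [ 0.05 -0.11 -0.83  0.   -0.01 -0.01] yaw 63.58 z [0. 0.] 0.13448565313928207
```

>>> apply_moves([
  [0, 0, -0.04, 0, 0, 0],
  [0, 0, -0.08, 0, 0, 0],
  [0, 0, -0.105, 0, 0, 0],
  [0, 0, -0.112, 0, 0, 0],
  [0, 0, -0.118, 0, 0, 0],
  [0, 0, -0.124, 0, 0, 0],
  [0, 0, -0.124, 0, 0, 0],
])

```text
time: 23.65
eef_pos: [0.5201, -0.1589, 0.1264]
tcp_rot: [0.229, 0.974, -0.0, 0.0]
contact_force: [0.7, -0.2, -0.8]
opening: 0.135
finger_force: 34.1
```

```bash
python3 st.py
```

```text
23.85 eef [ 0.5201  -0.15891  0.12657] F [-0.42 -0.05 -0.95 -0.07  0.1  -0.  ] yaw 63.57 z [ 0.0005 -0.0005] 0.1357999125478856
```

Blade and shank are in the hole (tip at 46 mm) with no force. I'll continue down.

>>> apply_moves([
  [0, 0, -0.008, 0, 0, 0],
  [0, 0, -0.016, 0, 0, 0],
  [0, 0, -0.024, 0, 0, 0],
  [0, 0, -0.032, 0, 0, 0],
  [0, 0, -0.04, 0, 0, 0],
  [0, 0, -0.043, 0, 0, 0],
  [0, 0, -0.0445, 0, 0, 0],
  [0, 0, -0.0445, 0, 0, 0],
])

```text
time: 24.85
eef_pos: [0.5199, -0.1588, 0.0905]
tcp_rot: [0.229, 0.974, -0.0, -0.0]
contact_force: [-0.2, -1.7, -1.1]
opening: 0.136
finger_force: 34.1
```

```bash
python3 st.py
```

```text
25.05 eef [ 0.5199  -0.15876  0.09059] F [-0.28 -1.45 -0.74 -0.23  0.08  0.04] yaw 63.56 z [-0.     -0.0001] 0.13570702328283266
```

Flange is about 1 mm above the stand. Lower the last bit, then release.

>>> apply_moves([
  [0, 0, -0.0006, 0, 0, 0],
  [0, 0, -0.001, 0, 0, 0],
  [0, 0, -0.001, 0, 0, 0],
  [0, 0, -0.001, 0, 0, 0],
])

```text
time: 25.55
eef_pos: [0.52, -0.1589, 0.09]
tcp_rot: [0.229, 0.974, -0.0, 0.0]
contact_force: [-1.7, -0.8, 0.5]
opening: 0.135
finger_force: 34.1
```

>>> apply_moves([
  [0, 0, 0, 0, 0, 0],
  [0, 0, 0, 0, 0, 0],
  [0, 0, 0, 0, 0, 0],
  [0, 0, 0, 0, 0, 0],
  [0, 0, 0, 0, 0, 0],
], jaw=0.5)

```text
time: 26.18
eef_pos: [0.52, -0.1587, 0.0898]
tcp_rot: [0.229, 0.974, 0.0, 0.0]
contact_force: [-0.8, -0.0, -0.2]
opening: 0.497
finger_force: 0.0
```

>>> apply_moves([
  [0, 0, 0.03, 0, 0, 0],
  [0, 0, 0.08, 0, 0, 0],
  [0, 0, 0.15, 0, 0, 0],
  [0, 0, 0.2, 0, 0, 0],
  [-0.05, -0.12, 0.2, 0, 0, 0],
  [-0.05, -0.25, 0.2, 0, 0, 0],
  [-0.05, -0.35, 0.2, 0, 0, 0],
  [-0.05, -0.35, 0.2, 0, 0, 0],
  [-0.05, -0.35, 0.2, 0, 0, 0],
])

```text
time: 27.3
eef_pos: [0.4791, -0.4417, 0.2496]
tcp_rot: [0.23, 0.973, -0.0, 0.0]
contact_force: [0.1, 0.5, 0.1]
opening: 0.497
finger_force: 0.0
```

```bash
python3 st.py
python3 - <<'E'
from h import *
t=ctrl.read_camera('top').astype(float); s=ctrl.read_camera('scene'); print(dialread(t))
cv2.imwrite('pics/v7.png',np.hstack([cv2.resize(t.astype(np.uint8)[150:400,180:480],(400,333)),cv2.resize(s[150:400,130:430],(400,333))])[:,:,::-1])
E
```

```text
27.5 eef [ 0.47904 -0.44158  0.24928] F [-0.56  0.29  0.18  0.02  0.   -0.01] yaw 63.5 z [-0.0005  0.0013] 0.5036898352184285
[(np.float64(15.002731066813006), np.float64(2.2955084715580405), 66), (np.float64(14.680311185686207), np.float64(0.8597128734273525), 8)]
```

View pics/v7.png

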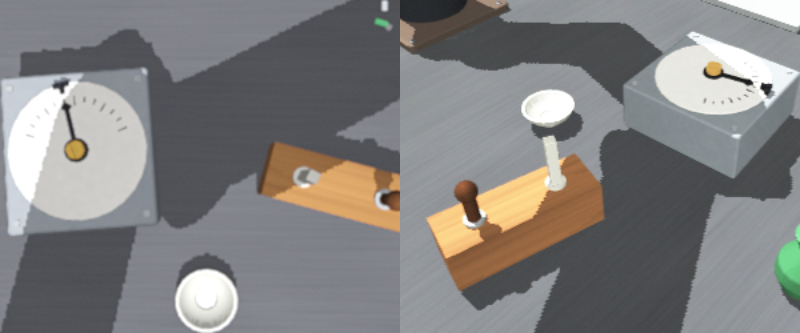

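The tool stands upright in its hole, the pointer is in line with the marker (15.0° against 14.7°), and the robot is clear. I'll hand the job in.

```bash
python3 -c "
from plant import ctrl
print(ctrl.sign_off())"
```

```text
the job is handed in; nothing more can be done
None
```

The job is handed in: the blade seated in the slot with about 2–3 N of pressure, the pointer ended within about 0.5° of the marker, and the tool is back upright in its hole with the gripper clear, at about 28 s of the 72 s allowed.

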